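Size a collar on the taper gauge and record the reading

TASK

Take the collar from the middle bay of the tray, slide it squarely down the taper gauge's mandrel until it stops, and press it home until the sprung mandrel has sunk about half its stroke, without ever bottoming it. Let go and leave the collar seated there, see which line on the cone (counted from the top) its lower rim stopped at, then slide the recorder's rider to the line with that number of dots and let go. Leave the other two collars and everything else on the bench where they are.

Things in the scene. Friction and masses are not known exactly. Their poses are not given: they have to be found in the camera images.
- mandrel_tip (a point): top centre of the taper gauge's upright steel cone (the mandrel), 121 mm above the bench at rest; sinks with it; z is its axis, up. 13 mm wide rounded tip, 19.5 mm wide 5 mm down, then 1 mm wider per 4 mm of depth to 33 mm at 60 mm down; straight shank below
- gauge: the gauge's fixed round foot, 96 mm wide at the bench, 68 mm above, 35 mm tall; origin under its centre. Four dark lines ring the cone above it, 12, 24, 36 and 48 mm below the tip, where it is about 21, 24, 27 and 30 mm wide: lines 1 to 4 from the top. A collar stops with its lower rim within about 4 mm of one of these lines
- mandrel (a joint): how far the spring-loaded mandrel has been pushed down into its foot, in m: 0 at rest, 0.016 bottomed. About 3 N starts it and each further mm takes 1.2 N more (about 13 N at half stroke); it springs back when let go
- tray_middle (a point): centre of the middle bay's floor in a fixed open aluminium tray 130 by 260 mm with three equal bays in a row along its long side (y), 85 mm from centre to centre; floor 4 mm above the bench, rim 12 mm and dividers 11 mm above the bench. x runs across the short side
- collar_a_center (a point): one of three aluminium collars alike outside: ring of 44 mm outer diameter, 24 mm tall, straight bore right through of unknown size (they have 21, 24 and 27 mm, swapped from run to run), 60 to 130 g, lying flat in one of the tray's three bays. This point is its centre, 12 mm above its underside; z is its axis
- collar_b_center (a point): one of three aluminium collars alike outside: ring of 44 mm outer diameter, 24 mm tall, straight bore right through of unknown size (they have 21, 24 and 27 mm, swapped from run to run), 60 to 130 g, lying flat in one of the tray's three bays. This point is its centre, 12 mm above its underside; z is its axis
- collar_c_center (a point): one of three aluminium collars alike outside: ring of 44 mm outer diameter, 24 mm tall, straight bore right through of unknown size (they have 21, 24 and 27 mm, swapped from run to run), 60 to 130 g, lying flat in one of the tray's three bays. This point is its centre, 12 mm above its underside; z is its axis
- rider (a joint): position of the recorder's rider along its rail in m, 0 to 0.13, growing to the left as seen from the robot (the rail's y). The four cross lines on the white strip beside the rail, with 1, 2, 3 and 4 dots, lie at 0.020, 0.050, 0.080 and 0.110. It stays where it is left; moving it takes about 2 N
- rider_center (a point): centre of the rider, an upright grey block 28 mm (x, across the rail) by 20 mm (y, along it) by 40 mm tall on an aluminium rail 180 mm long; its underside is 14.5 mm above the bench, its middle 34.5 mm. A steel pointer on its robot side shows the reading
- spray_can: white aerosol can, 56 mm wide, 170 mm tall, standing; origin under its centre
- steel_cup: empty steel cup, 66 mm wide, 85 mm tall, standing; origin under its centre
- jar: small amber jar, 44 mm wide, 60 mm tall, standing; origin under its centre
- driver: screwdriver lying on the bench, about 200 mm long; origin at its underside
- brush: brush with a wooden handle lying on the bench; origin at its underside
- wash_bottle: white plastic bottle, 64 mm wide, 140 mm tall, standing; origin under its centre
- dish: shallow steel dish, 84 mm wide, 25 mm tall; origin under its centre
Not all that is in view belongs to the job. Leave any red or turquoise look-alike of the part that bears collar_c_center alone.

How it is judged:
By the outcome, as a careful person would: the job done as asked, in the order asked, and still so for the second after the job is handed in, with the robot touching nothing.
It also fails if it takes over 67 s, if anything falls off the work surface, if the arm or the gripper's body presses on something with over 40 N, if the wrist force passes 120 N, or if a joint passes its speed limit or range.

ROBOT

A 6-joint arm with a two-finger parallel gripper is mounted at the origin on the work surface. World frame = base frame: x ahead of the robot, y to its left, z up, the work surface at z = 0. Lengths are in m, angles in rad, forces in N, time in s.
With the tool pointing down it reaches from about 0.35 to 0.95 m from the base axis. Payload 17.4 kg.
Tool frame: the origin (TCP) lies on the front face of the gripper's body, between the roots of the fingers; the fingertips stand 84 mm ahead of it and the grasp point (between the pads) lies 65 mm ahead of it; z points along the fingers, x is the direction in which the jaws open and shut, and the axes are right-handed (so a half turn about z gives the same grasp; the last joint's range is limited). The gripper opens to 93 mm and grips with 3 to 60 N. Pads are 15 mm wide; open, the fingers measure 128 mm over their backs; the gripper's body (75 mm by 188 mm) begins 65 mm behind the grasp point.
Start: joints at [-1.337, 0.116, 1.442, -0, 1.584, -0.038], TCP at [0.181, -0.65, 0.303] pointing down, gripper open.
Joint ranges: [-2.83, 2.83], [-0.83, 2.19], [0.07, 2.5], [-1.14, 4.28], [0.01, 3], [-2.97, 2.97]. Speed limits (rad/s): [1.89, 1.89, 2.22, 3.14, 3.14, 3.14].

INTERFACE

Orientations are given as a rotation vector (axis times angle).
In Python, from bench import robot, imaging, workorder gives the robot as it stands. The module is installed in compiled form; this text tells all that it offers.
- The arm moves only by the tool carry_out, never from a script. Its argument "moves" is a list that holds one entry, the list of rows, each a list of 7 numbers: the shift along the tool's x, y, z as a fraction of full scale, then the turn, a rotation vector about the tool's x, y, z as a fraction of full scale, then the opening, from -1 (shut) to 1 (fully open), so that 0 is half open. In form: [[[dx, dy, dz, ax, ay, az, gripper], ...]]. A call has 1 to 8 rows; each row is the pose to reach, as a shift and turn from the pose commanded when the call began, along the tool's axes at that moment; what a row does not reach only later rows make up. Full scale, the value 1, is 0.5 m for a shift and pi/2 rad for a turn. A row lasts 1/10 s, in which the tool goes at most 50 mm and 8.59 degrees, less where a joint would pass 70% of its speed; a pose out of reach is approached as far as the arm can. A call with a number of a shift or a turn outside -1 to 1 is refused whole. A call with a gripper value outside its range is refused whole. The fingers move at their own pace and stop on an object; "force" is the grip in N (left out, the last holds). Time passes only in rows, so rows that repeat a pose let the fingers close. It gives the time, the measured TCP pose, the force and the opening at its end, in the units of the state.
- robot.get_obs(): the state, without advancing time (a new reading comes with each control period).
- imaging.camera(name): name is "scene" or "top" or "wrist"; returns the picture (384x512x3 uint8, blue, green, red); there is no depth.
- imaging.calibration(name): a dict with "vfov" (degrees; the focal length in pixels is half the picture's height over the tangent of half this angle, whatever the lens; pixels are square), "cx", "cy" (the principal point, pixels), "pose" (4x4, takes a point from camera to world coordinates); the wrist camera has in their place "mount" (4x4, takes a point from camera to tool coordinates, whose origin is the TCP and whose axes are the tool frame's). Camera axes: x right, y up, looking along -z (the intrinsics and any distortion apply to the point x, -y, -z); pixel columns grow to the right and rows downward; lengths in m; the calibration is good to about 2 mm. The wrist camera is an equidistant fisheye: a pixel r from the principal point sees the ray r / f radians off the axis. A picture is of the moment at which its call begins: read the wrist's pose just before it. calibration takes no time and is no camera call.
- workorder.sign_off(): hands the job in, once; it reports no verdict.
Trained networks look in the newest picture that a camera, given by its name, has taken for a name from the list of things; names that differ only in an ending like _2 or _b are one class to them, and where a whole thing is asked for, a point or a joint stands for the part that bears it (a point fixed in the world has none). Each returns a list of dicts, best first, with "conf" (0 to 1); they miss things now and then, are a little off and sometimes report something else, mostly with a low value. They report only what shows in the picture. A call takes as long as a camera call. They do not tell look-alikes from the thing itself.
- imaging.find_in(thing, camera): "bbox" ([centre column, centre row, width, height] in pixels, round what is visible of it).
- imaging.outline_of(thing, camera): "mask" (384x512 bool, what is visible of it) and "bbox" ([centre column, centre row, width, height] in pixels, round what is visible of it).
- imaging.spot_point(thing, camera): "uv" ([column, row] in pixels: a listed point, or the origin of a listed thing).
The state is a dict: "time": time; "joints": joint angles; "joint_vel": joint speeds; "joint_torque": joint torques, N m; "eef_pos": TCP position; "ee_rot": TCP orientation; "contact_force": force on the tool from outside, world axes, zero at the start; "ft_torque": the same for the moment, N m; "grip_width": opening from 0.0 (shut) to 1.0 (fully open).
Only numpy, scipy, OpenCV 4.12 (cv2) and the standard library are available. Lean on these libraries where they do the work, as an engineer would, in place of code of your own. Each camera call takes 0.05 s, during which the arm holds its last target.

## Working session

There is one attempt and no reset: what is moved stays moved. The work goes in short steps, Python scripts to look and compute and a tool call to move; the robot and the scene stay as the last step left them, time stands still between calls to the robot, and variables do not carry over. Pictures are saved under pics/ and viewed, and the job is handed in when it is done.

Besides the shell and the picture viewer there is one more tool, called after ">>>" as a command line: name --argument value ..., lists and objects as JSON in quotes. carry_out: Moves the arm, as the interface text tells. Its arguments: {"type":"object","properties":{"moves":{"type":"array","items":{"type":"array","items":{"type":"array","items":{"type":"number"}}}},"force":{"type":"number"}},"required":["moves"]}

```bash
mkdir -p pics
cat > h.py <<'E'
import numpy as np, cv2
from scipy.spatial.transform import Rotation as R
from bench import robot, imaging, workorder
def ray(cam,uv,obs=None):
    c=imaging.calibration(cam); f=192/np.tan(np.radians(c["vfov"]/2))
    x=(uv[0]-c["cx"]);y=(uv[1]-c["cy"])
    if cam=="wrist":
        r=np.hypot(x,y);t=r/f;s=np.sin(t)/max(r,1e-9)
        d=np.array([x*s,-y*s,-np.cos(t)])
        T=np.eye(4);T[:3,:3]=R.from_rotvec(obs["ee_rot"]).as_matrix();T[:3,3]=obs["eef_pos"]
        P=T@np.array(c["mount"])
    else:
        d=np.array([x/f,-y/f,-1.]);P=np.array(c["pose"])
    d=P[:3,:3]@d
    return P[:3,3],d/np.linalg.norm(d)
def atz(cam,uv,z,obs=None):
    o,d=ray(cam,uv,obs);return o+d*(z-o[2])/d[2]
def proj(cam,p,obs=None):
    c=imaging.calibration(cam); f=192/np.tan(np.radians(c["vfov"]/2))
    if cam=="wrist":
        T=np.eye(4);T[:3,:3]=R.from_rotvec(obs["ee_rot"]).as_matrix();T[:3,3]=obs["eef_pos"];P=T@np.array(c["mount"])
    else:P=np.array(c["pose"])
    q=np.linalg.inv(P)@np.append(p,1);x,y,z=q[0],-q[1],-q[2]
    if cam=="wrist":
        r=np.hypot(x,y);t=np.arctan2(r,z);k=f*t/max(r,1e-9);return np.array([c["cx"]+k*x,c["cy"]+k*y])
    return np.array([c["cx"]+f*x/z,c["cy"]+f*y/z])
def tri(a,b):
    (o1,d1),(o2,d2)=a,b
    A=np.stack([d1,-d2],1);s=np.linalg.lstsq(A,o2-o1,rcond=None)[0]
    p,q=o1+s[0]*d1,o2+s[1]*d2
    return (p+q)/2,np.linalg.norm(p-q)
E
python3 - <<'E'
from h import *
o=robot.get_obs();print({k:np.round(v,4) for k,v in o.items()})
for c in("scene","top","wrist"):
    im=imaging.camera(c);cv2.imwrite(f"pics/{c}0.png",im)
    k=imaging.calibration(c);print(c,k["vfov"],k["cx"],k["cy"],np.round(k.get("pose",k.get("mount")),4).tolist())
things=["mandrel_tip","gauge","tray_middle","collar_a_center","rider_center"]
for c in("scene","top"):
    for t in things:
        print(c,t,[(np.round(d["uv"],1).tolist(),round(d["conf"],2)) for d in imaging.spot_point(t,c)][:5])
print(robot.get_obs()["time"])
E
```

```text
{'time': np.float64(0.0), 'joints': array([-1.3368,  0.1165,  1.4423, -0.    ,  1.584 , -0.0378]), 'joint_vel': array([-0.0011,  0.0003, -0.0005,  0.0002,  0.0008,  0.0018]), 'joint_torque': array([ 5.00000e-04, -7.21272e+01, -6.22598e+01,  7.79000e-02,
        2.38000e-02, -1.00000e-04]), 'eef_pos': array([ 0.1812, -0.6501,  0.302 ]), 'ee_rot': array([-2.5014e+00,  1.8996e+00,  1.4000e-03]), 'contact_force': array([ 0.0659, -0.8804, -0.3329]), 'ft_torque': array([-0.0248, -0.0587,  0.0056]), 'grip_width': np.float64(0.9996)}
scene 46.734907676388275 252.45549239733828 199.68385480876654 [[0.5675, -0.4766, 0.6714, 1.4094], [0.8234, 0.329, -0.4624, -0.5505], [-0.0005, 0.8152, 0.5791, 0.8267], [0.0, 0.0, 0.0, 1.0]]
top 44.665828472420756 258.2568289738259 196.3161841702638 [[-0.03, 0.9904, -0.1347, 0.4105], [-0.9995, -0.0293, 0.0066, 0.0162], [0.0026, 0.1348, 0.9909, 1.4476], [0.0, 0.0, 0.0, 1.0]]
wrist 65.70646984690485 254.794411551251 187.1532870662608 [[1.0, -0.0004, -0.0016, 0.0012], [-0.0008, -0.9706, -0.2407, -0.0661], [-0.0014, 0.2407, -0.9706, -0.083], [0.0, 0.0, 0.0, 1.0]]
scene mandrel_tip [([246.2, 176.6], 0.82)]
scene gauge [([246.3, 213.7], 0.81), ([314.6, 188.5], 0.73)]
scene tray_middle [([166.1, 249.9], 0.62), ([162.2, 249.4], 0.62)]
scene collar_a_center [([192.8, 235.5], 0.46)]
scene rider_center [([310.7, 183.1], 0.56)]
top mandrel_tip [([241.6, 230.4], 0.61)]
top gauge [([246.3, 233.8], 0.66), ([217.0, 149.4], 0.46), ([264.9, 269.9], 0.19)]
top tray_middle [([337.0, 218.2], 0.58)]
top collar_a_center [([307.7, 217.6], 0.56), ([247.0, 234.6], 0.28)]
top rider_center [([163.3, 220.6], 0.49)]
0.65
```

Run:
```python
import cv2
for c in("scene","top"):
    im=cv2.imread(f"pics/{c}0.png");cv2.imwrite(f"pics/{c}0b.png",cv2.resize(im,(800,600),interpolation=cv2.INTER_CUBIC))
```

```text
(no output)
```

View pics/scene0b.png

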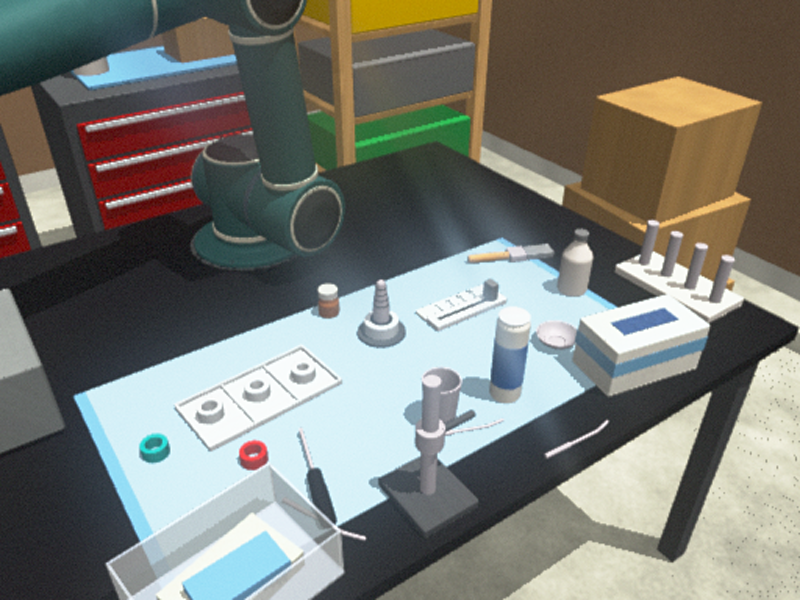

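View pics/top0b.png

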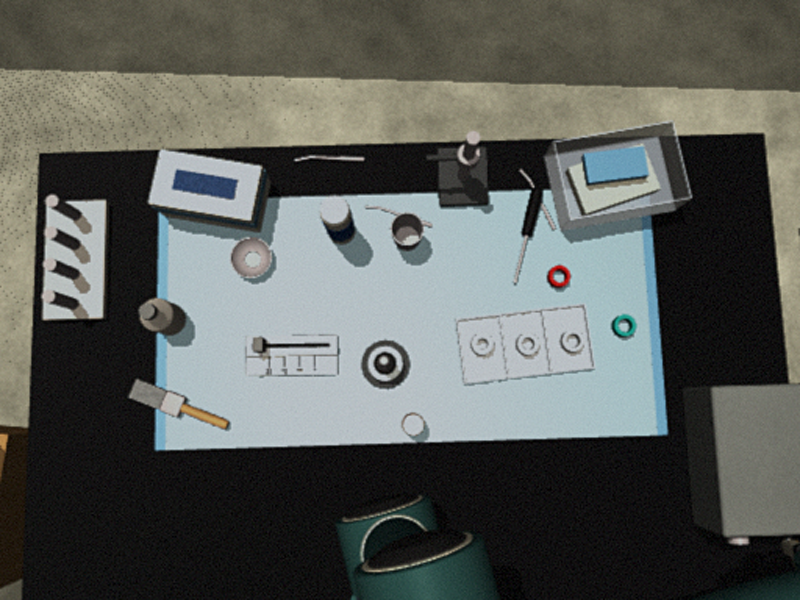

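Scene view: the tray is at left with the middle collar near (257,387). The gauge is at (380,310) and the recorder at (462,300), with its rider at the far right end. Red and turquoise look-alike rings lie outside the tray. The top view agrees (collar (527,345), mandrel (385,362), rider (259,345)).

Run:
```python
from h import *
S=lambda u,v:(u*.64,v*.64)
def pr(n,x):print(n,np.round(x,4))
for n,uv,z in[("collarL",(482,344),.028),("collarM",(527,345),.028),("collarR",(571,341),.028),("tip",(386,360),.121),("rider top",(259,344),.0545),("gaugefoot",(385,365),.035)]:
    pr(n,atz("top",S(*uv),z))
for n,uv,z in[("collarM",(257,383),.028),("collarLscene",(210,404),.028),("collarRscene",(302,365),.028),("tip",(381,281),.121),("rider top",(490,282),.0545)]:
    pr(n+" sc",atz("scene",S(*uv),z))
for a in [(457,321),(583,306),(593,370),(464,384),(500,314),(543,310)]: pr("tray",atz("top",S(*a),.012))
for a in [(247,335),(339,335),(339,376),(247,376)]: pr("rec",atz("top",S(*a),.01))
for t in("collar_a_center","rider_center"):
  for c in("scene","top"):
    print(t,c,[(np.round(d["bbox"],1).tolist(),round(d["conf"],2)) for d in imaging.find_in(t,c)][:6])
```

```text
collarL [ 0.5257 -0.1439  0.028 ]
collarM [ 0.5211 -0.2315  0.028 ]
collarR [ 0.5264 -0.3178  0.028 ]
tip [0.4942 0.0421 0.121 ]
rider top [0.5362 0.2851 0.0545]
gaugefoot [0.4901 0.0459 0.035 ]
collarM sc [ 0.5232 -0.2301  0.028 ]
collarLscene sc [ 0.5271 -0.3179  0.028 ]
collarRscene sc [ 0.5245 -0.1425  0.028 ]
tip sc [0.4945 0.0491 0.121 ]
rider top sc [0.538  0.2868 0.0545]
tray [ 0.574  -0.0983  0.012 ]
tray [ 0.5966 -0.3496  0.012 ]
tray [ 0.4694 -0.3613  0.012 ]
tray [ 0.4497 -0.1071  0.012 ]
tray [ 0.5855 -0.1841  0.012 ]
tray [ 0.5909 -0.2697  0.012 ]
rec [0.5587 0.3173 0.01  ]
rec [0.5533 0.1357 0.01  ]
rec [0.4726 0.1372 0.01  ]
rec [0.478  0.3174 0.01  ]
collar_a_center scene [([195.6, 237.0, 13.8, 11.0], 0.76)]
collar_a_center top [([309.2, 217.8, 16.3, 14.2], 0.66)]
rider_center scene []
rider_center top [([168.1, 221.1, 8.6, 8.9], 0.62), ([160.8, 165.6, 28.3, 24.0], 0.48)]
```

View pics/wrist0.png

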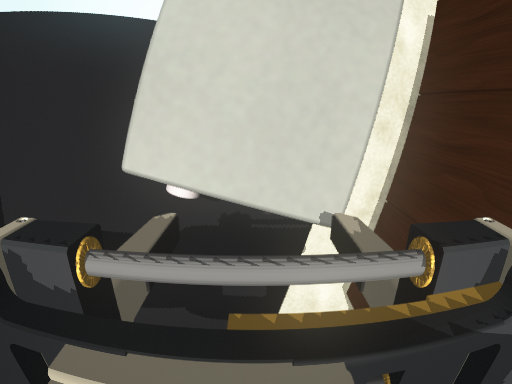

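```bash
cat >> h.py <<'E'
def down(yaw): # tool x along yaw, z down
    c,s=np.cos(yaw),np.sin(yaw)
    return np.array([[c,s,0],[s,-c,0],[0,0,-1.]])
def rel(pos,yaw,o=None):
    o=o or robot.get_obs();M=R.from_rotvec(o["ee_rot"]).as_matrix()
    d=M.T@(np.array(pos)-o["eef_pos"])/.5
    w=R.from_matrix(M.T@down(yaw)).as_rotvec()/(np.pi/2)
    return np.round(np.r_[d,w],4).tolist()
E
python3 - <<'E'
from h import *
print(rel((.181,-.65,.40),np.radians(-74.4)));print(rel((.522,-.231,.25),0))
E
```

```text
[-0.0005, 0.0003, -0.1945, -0.0, -0.0, -0.0003]
[-0.6247, -0.8817, 0.1055, 0.0, -0.0, -0.827]
```

>>> carry_out --moves '[[[0,0,-0.1,0,0,0,0.5],[0,0,-0.2,0,0,0,0.5],[-0.62,-0.88,-0.1,0,0,-0.827,0.5],[-0.62,-0.88,-0.1,0,0,-0.827,0.5],[-0.62,-0.88,-0.1,0,0,-0.827,0.5],[-0.62,-0.88,-0.1,0,0,-0.827,0.5],[-0.62,-0.88,-0.1,0,0,-0.827,0.5],[-0.62,-0.88,-0.1,0,0,-0.827,0.5]]]' --force 50

```text
time: 1.65
eef_pos: [0.3711, -0.4172, 0.375]
ee_rot: [3.081, -0.613, 0.001]
contact_force: [0.2, -0.4, -1.0]
grip_width: 0.748
```

Run:
```python
from h import *
o=robot.get_obs();print(o["eef_pos"],o["ee_rot"]);print(rel((.522,-.231,.25),0))
```

```text
[ 0.37105168 -0.41715261  0.37499058] [ 3.08088660e+00 -6.13383740e-01  5.92744444e-04]
[0.1362, -0.4596, 0.25, 0.0002, -0.0002, -0.2502]
```

>>> carry_out --moves '[[[0.136,-0.46,0.25,0,0,-0.25,0.5],[0.136,-0.46,0.25,0,0,-0.25,0.5],[0.136,-0.46,0.25,0,0,-0.25,0.5],[0.136,-0.46,0.25,0,0,-0.25,0.5],[0.136,-0.46,0.25,0,0,-0.25,0.5],[0.136,-0.46,0.25,0,0,-0.25,0.5],[0.136,-0.46,0.25,0,0,-0.25,0.5],[0.136,-0.46,0.25,0,0,-0.25,0.5]]]'

```text
time: 2.45
eef_pos: [0.5222, -0.2335, 0.2503]
ee_rot: [3.141, -0.009, -0.0]
contact_force: [-0.2, -0.2, 1.3]
grip_width: 0.75
```

Run:
```python
from h import *
o=robot.get_obs();print(o["eef_pos"],o["ee_rot"])
im=imaging.camera("wrist");cv2.imwrite("pics/w1.png",im)
g=cv2.medianBlur(cv2.cvtColor(im,6),3)
for n in("collar_a_center",):
    for d in imaging.spot_point(n,"wrist")[:4]:print(d["uv"],d["conf"],atz("wrist",d["uv"],.016,o))
    for d in imaging.outline_of(n,"wrist")[:4]:print(d["bbox"],d["conf"])
```

```text
[ 0.5222317  -0.23354575  0.25034843] [ 3.14133181e+00 -8.65513031e-03 -5.86660400e-05]
[261.9, 91.3] 0.67 [ 0.53046076 -0.14377608  0.016     ]
[259.4, 90.5, 40.5, 43.9] 0.61
```

View pics/w1.png

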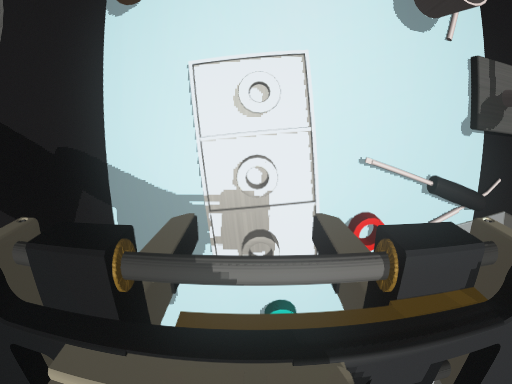

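The wrist view shows the middle collar at about (257,177) in the three-bay tray. The fingers straddle it with room on both sides.

Run:
```python
from h import *
o=robot.get_obs()
im=cv2.imread("pics/w1.png")
crop=im[130:225,200:315];cv2.imwrite("pics/w1c.png",cv2.resize(crop,None,fx=5,fy=5,interpolation=cv2.INTER_CUBIC))
for uv in[(257,175),(257,176),(237,176),(278,176)]:print(uv,atz("wrist",uv,.028,o))
print(proj("wrist",(.5222,-.2335,.028),o))
```

```text
(257, 175) [ 0.52474523 -0.23270734  0.028     ]
(257, 176) [ 0.52473968 -0.23378108  0.028     ]
(237, 176) [ 0.50369392 -0.23362063  0.028     ]
(278, 176) [ 0.54686636 -0.23391077  0.028     ]
[254.58239913 175.75459888]
```

View pics/w1c.png

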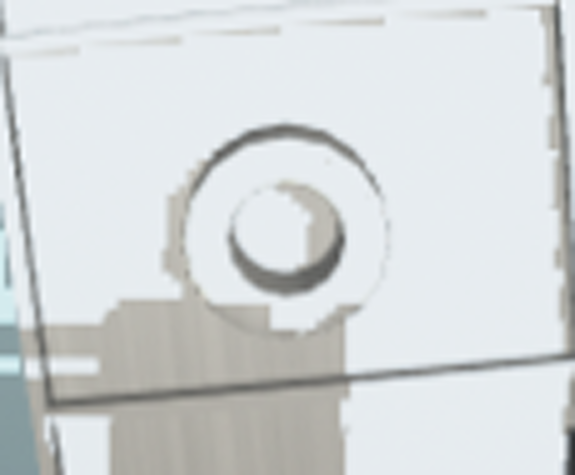

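Run:
```python
from h import *
print(rel((.5252,-.235,.091),0))
```

```text
[0.0064, 0.0009, 0.3199, 0.0004, -0.0007, -0.0048]
```

>>> carry_out --moves '[[[0.006,0.002,0.1,0,0,0,0.5],[0.006,0.002,0.2,0,0,0,0.5],[0.006,0.002,0.26,0,0,0,0.5],[0.006,0.002,0.29,0,0,0,0.5],[0.006,0.002,0.305,0,0,0,0.5],[0.006,0.002,0.305,0,0,0,0.5]]]'

```text
time: 3.2
eef_pos: [0.5254, -0.235, 0.0981]
ee_rot: [3.141, -0.011, 0.001]
contact_force: [-0.5, 0.3, -0.8]
grip_width: 0.751
```

Run:
```python
from h import *
o=robot.get_obs();print(o["eef_pos"],o["ee_rot"],rel((.5252,-.235,.091),0))
im=imaging.camera("wrist");cv2.imwrite("pics/w2.png",im)
```

```text
[ 0.52541657 -0.23497595  0.09814478] [ 3.14128470e+00 -1.07108624e-02  8.31261086e-04] [-0.0004, 0.0, 0.0143, 0.0002, -0.0003, -0.0043]
```

View pics/w2.png

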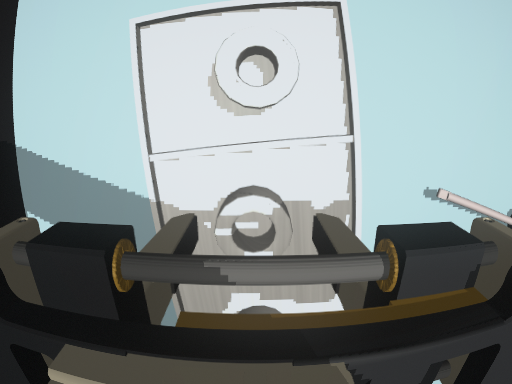

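Run:
```python
from h import *
o=robot.get_obs()
im=cv2.imread("pics/w2.png")
cv2.imwrite("pics/w2c.png",cv2.resize(im[175:265,190:320],None,fx=6,fy=6,interpolation=cv2.INTER_CUBIC))
t=o["eef_pos"]
for dx,dy in[(0,0),(.022,0),(-.022,0),(0,.022),(0,-.022)]:
  p=proj("wrist",(t[0]+dx,t[1]+dy,.028),o);print(p,(p-[190,175])*6)
```

```text
[253.93846065 233.13713723] [383.63076393 348.82282336]
[293.03020871 232.65137527] [618.18125228 345.90825162]
[214.88455187 233.09519108] [149.30731125 348.57114647]
[253.65867718 195.3353167 ] [381.95206307 122.0119002 ]
[254.20242623 267.29084551] [385.21455739 553.74507307]
```

View pics/w2c.png

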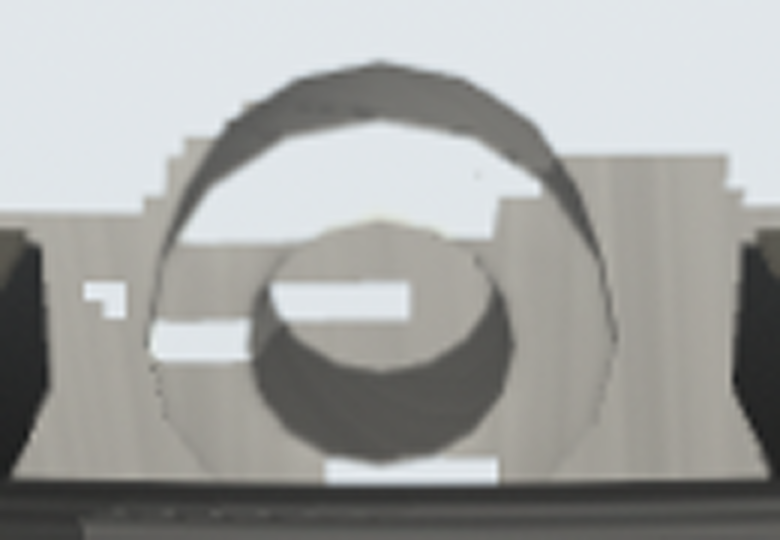

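>>> carry_out --moves '[[[0,0,0.014,0,0,0,0.5],[0,0,0.014,0,0,0,0.5],[0,0,0.014,0,0,0,-1],[0,0,0.014,0,0,0,-1],[0,0,0.014,0,0,0,-1],[0,0,0.014,0,0,0,-1],[0,0,0.014,0,0,0,-1],[0,0,0.014,0,0,0,-1]]]' --force 50

```text
time: 4.05
eef_pos: [0.5253, -0.2345, 0.0906]
ee_rot: [3.142, -0.01, 0.0]
contact_force: [-1.0, 1.1, 1.5]
grip_width: 0.46
```

Run:
```python
from h import *
o=robot.get_obs();print(o["eef_pos"],o["ee_rot"],o["grip_width"]*93,o["contact_force"])
im=imaging.camera("wrist");cv2.imwrite("pics/w3.png",im)
```

```text
[ 0.52530492 -0.23445905  0.09064024] [ 3.14152451e+00 -9.93183881e-03  2.09921896e-04] 42.79421929037337 [-0.95360832  1.06129642  1.46998686]
```

View pics/w3.png

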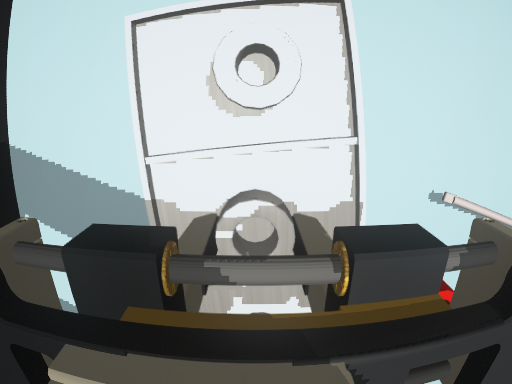

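>>> carry_out --moves '[[[0,0,-0.05,0,0,0,-1],[0,0,-0.15,0,0,0,-1],[0,0,-0.25,0,0,0,-1],[-0.02,-0.1,-0.33,0,0,0,-1],[-0.03,-0.2,-0.38,0,0,0,-1],[-0.05,-0.3,-0.39,0,0,0,-1],[-0.062,-0.38,-0.39,0,0,0,-1],[-0.062,-0.38,-0.39,0,0,0,-1]]]'

```text
time: 4.9
eef_pos: [0.4947, -0.0408, 0.2865]
ee_rot: [-3.141, 0.005, -0.003]
contact_force: [0.4, -0.3, -1.6]
grip_width: 0.454
```

Run:
```python
from h import *
o=robot.get_obs();print(o["eef_pos"],o["ee_rot"],o["grip_width"]*93,o["contact_force"])
im=imaging.camera("wrist");cv2.imwrite("pics/w4.png",im)
for d in imaging.spot_point("mandrel_tip","wrist")[:4]:print(d["uv"],d["conf"],atz("wrist",d["uv"],.121,o))
print(proj("wrist",(.494,.045,.121),o))
cv2.imwrite("pics/s4.png",imaging.camera("scene")); cv2.imwrite("pics/t4.png",imaging.camera("top"))
```

```text
[ 0.4947169  -0.040834    0.28645778] [-3.14099728e+00  5.38379511e-03 -2.54204053e-03] 42.189356290274404 [ 0.39509447 -0.33210623 -1.60492845]
[255.2, 87.1] 0.72 [0.49589763 0.04724001 0.121     ]
[252.90403687  89.76578485]
```

View pics/w4.png

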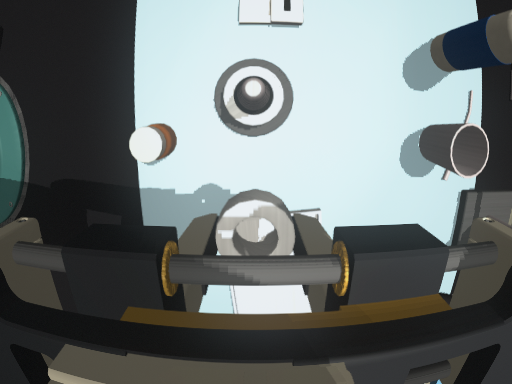

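Run:
```python
from h import *
o=robot.get_obs();print(o["grip_width"])
im=cv2.imread("pics/w4.png")
cv2.imwrite("pics/w4c.png",cv2.resize(im[50:145,205:305],None,fx=6,fy=6,interpolation=cv2.INTER_CUBIC))
cv2.imwrite("pics/w4d.png",cv2.resize(im[180:270,190:320],None,fx=6,fy=6,interpolation=cv2.INTER_CUBIC))
```

```text
0.45671047563709316
```

View pics/w4c.png

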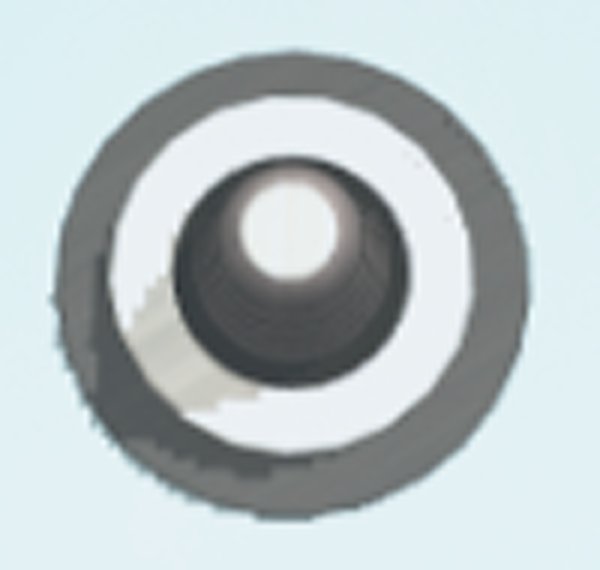

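View pics/w4d.png

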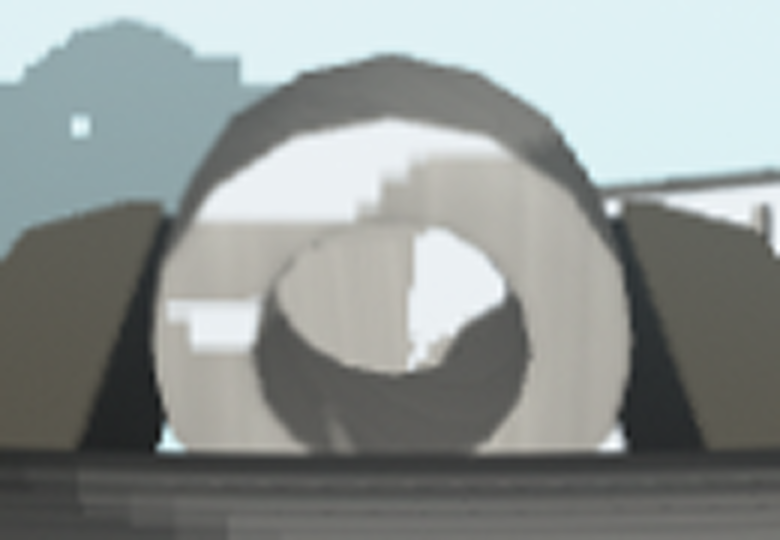

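Run:
```python
from h import *
o=robot.get_obs();t=o["eef_pos"]
print("tip",atz("wrist",(253.3,88.5),.121,o));print("footring",atz("wrist",(253.75,95.8),.035,o));print("base",atz("wrist",(253.9,97.7),0.0,o))
zt=t[2]-.0626
a=atz("wrist",(190+153/6,180+340/6),zt,o);b=atz("wrist",(190+631/6,180+340/6),zt,o);c=atz("wrist",(190+392/6,180+118/6),zt,o)
print("tcp",t,"L",a,"R",b,"top",c, "centre",(a[0]+b[0])/2,c[1]-.022)
for c,uv in(("top",(386*.64,361*.64)),):print(c,atz(c,uv,.121))
for n in("s4","t4"):
  im=cv2.imread(f"pics/{n}.png")
  b=(200,130,110,100) if n=="s4" else (200,180,100,90)
  cv2.imwrite(f"pics/{n}c.png",cv2.resize(im[b[1]:b[1]+b[3],b[0]:b[0]+b[2]],None,fx=6,fy=6,interpolation=cv2.INTER_CUBIC))
```

```text
tip [0.49510347 0.04185054 0.121     ]
footring [0.49512375 0.0411664  0.035     ]
base [0.49516578 0.04101085 0.        ]
tcp [ 0.49556891 -0.04479256  0.28523388] L [ 0.47490425 -0.04333822  0.22263388] R [ 0.517534   -0.0435646   0.22263388] top [ 0.49631412 -0.02272779  0.22263388] centre 0.4962191213759707 -0.04472779279827929
top [0.49241372 0.04212016 0.121     ]
```

View pics/s4c.png

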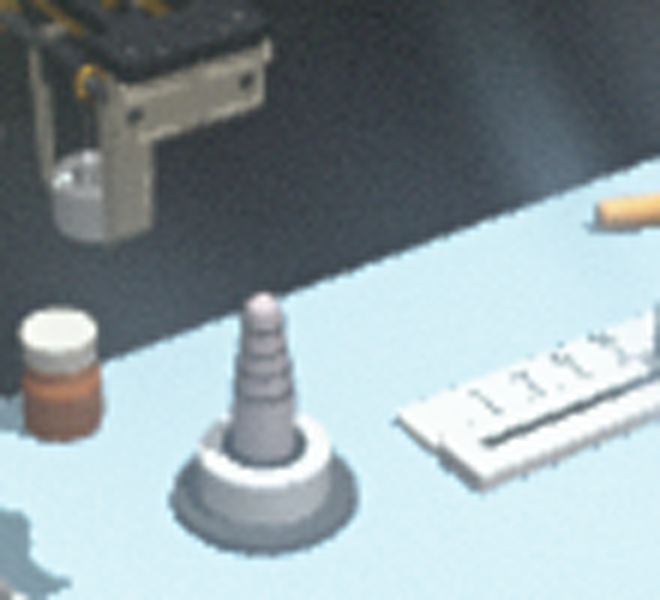

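View pics/t4c.png

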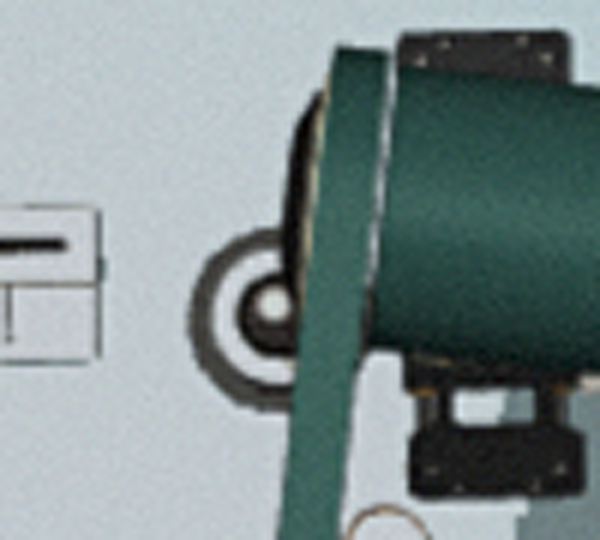

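Run:
```python
from h import *
o=robot.get_obs()
im=imaging.camera("wrist");cv2.imwrite("pics/w5.png",im)
t=o["eef_pos"];print(t,o["ee_rot"])
h=im[50:150,190:320]
cv2.imwrite("pics/w5c.png",cv2.resize(h,None,fx=6,fy=6,interpolation=cv2.INTER_CUBIC))
g=cv2.cvtColor(im,6)
roi=np.zeros_like(g);roi[60:115,225:285]=1
m=((g>200)&(roi>0)).astype(np.uint8)
n,l,s,c=cv2.connectedComponentsWithStats(m)
print([(s[i].tolist(),c[i].round(2).tolist()) for i in range(1,n) if s[i,4]>50])
for i in range(1,n):
    if 100<s[i,4]<500:print(atz("wrist",c[i],.121,o))
```

```text
[ 0.49556891 -0.04479256  0.28523388] [ 3.14129751e+00 -9.54942832e-03 -4.65383307e-04]
[([273, 60, 12, 10, 59], [280.56, 62.85]), ([225, 63, 58, 52, 1216], [254.65, 87.34]), ([245, 76, 15, 16, 195], [252.01, 83.54])]
[0.49407043 0.04602241 0.121     ]
```

View pics/w5c.png

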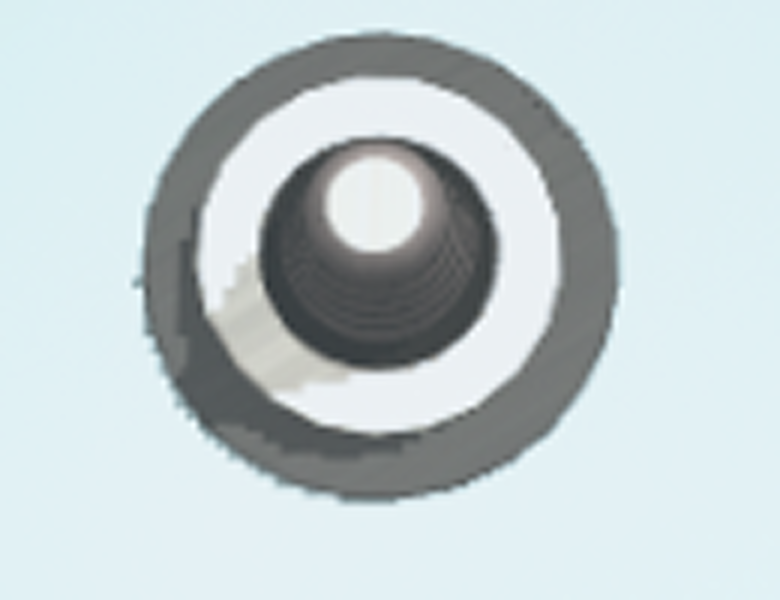

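Run:
```python
from h import *
o=robot.get_obs();t=o["eef_pos"]
print("foot",atz("wrist",(253.1,93.8),0,o),"ring",atz("wrist",((379.5)/6-.5+190,(255)/6-.5+50),.035,o))
im=cv2.imread("pics/w5.png")
cv2.imwrite("pics/w5d.png",cv2.resize(im[180:270,190:320],None,fx=6,fy=6,interpolation=cv2.INTER_CUBIC))
zt=t[2]-.0626
for dx,dy in[(0,0),(.022,0),(-.022,0),(0,.022)]:
  p=proj("wrist",(t[0]+dx,t[1]+dy,zt),o);print((p+.5-[190,180])*6)
# scene tip: top of tip at crop (263,293)/6
u=(263/6-.5+200,298/6-.5+130)
print(u,"scene tip",atz("scene",u,.120)," tri",tri(ray("scene",u),ray("wrist",(252.0,83.5),o)))
u=(274/6-.5+200,304/6-.5+180);print("top",atz("top",u,.121))
```

```text
foot [0.49424497 0.04547767 0.        ] ring [0.49408252 0.04506129 0.035     ]
[388.00890142 358.61043819]
[634.0316193  355.39951144]
[142.32689183 357.87960698]
[386.2394111 121.8196019]
(243.33333333333334, 179.16666666666666) scene tip [0.4893259  0.05070136 0.12      ]  tri (array([0.49462771, 0.04612078, 0.12435065]), np.float64(0.0018788778043357514))
top [0.49504609 0.04736495 0.121     ]
```

View pics/w5d.png

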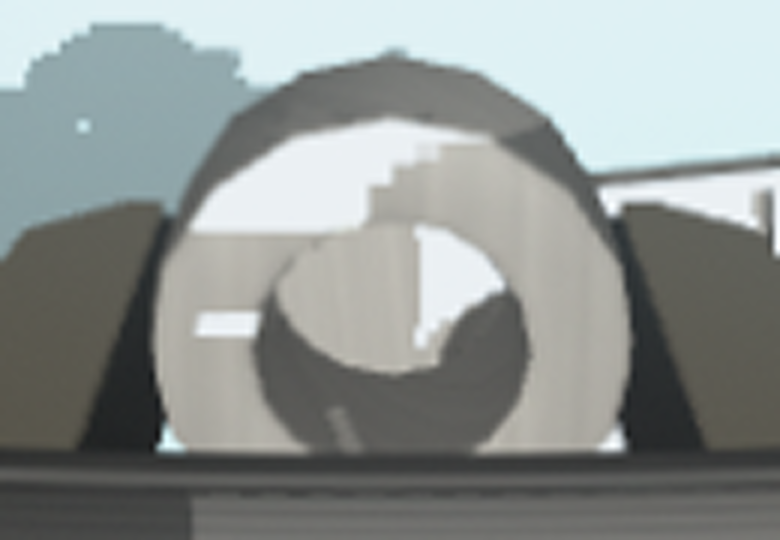

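Run:
```python
from h import *
print(rel((.4938,.0455,.222),0))
```

```text
[-0.0048, -0.1814, 0.1262, 0.0001, 0.0004, -0.0044]
```

>>> carry_out --moves '[[[-0.002,-0.09,0,0,0,0,-1],[-0.005,-0.16,0,0,0,-0.004,-1],[-0.005,-0.181,0.02,0,0,-0.004,-1],[-0.005,-0.181,0.07,0,0,-0.004,-1],[-0.005,-0.181,0.11,0,0,-0.004,-1],[-0.005,-0.181,0.126,0,0,-0.004,-1],[-0.005,-0.181,0.126,0,0,-0.004,-1],[-0.005,-0.181,0.126,0,0,-0.004,-1]]]'

```text
time: 5.95
eef_pos: [0.4939, 0.0456, 0.2232]
ee_rot: [3.142, -0.002, 0.001]
contact_force: [0.5, 0.1, 0.7]
grip_width: 0.455
```

Run:
```python
from h import *
o=robot.get_obs();print(o["eef_pos"],o["ee_rot"],o["grip_width"]*93,o["contact_force"])
w=imaging.camera("wrist");cv2.imwrite("pics/w6.png",w)
s=imaging.camera("scene");cv2.imwrite("pics/s6.png",s)
A=cv2.resize(w[180:270,190:320],(520,360),interpolation=2);B=cv2.resize(s[110:210,200:290],(400,444),interpolation=2)
B=B[:360];cv2.imwrite("pics/c6.png",cv2.resize(np.hstack([A,B]),(800,313)))
```

```text
[0.49389516 0.04563088 0.22316462] [ 3.14154050e+00 -1.51504017e-03  6.78696752e-04] 42.347334399841095 [0.45643021 0.08712295 0.72515198]
```

View pics/c6.png

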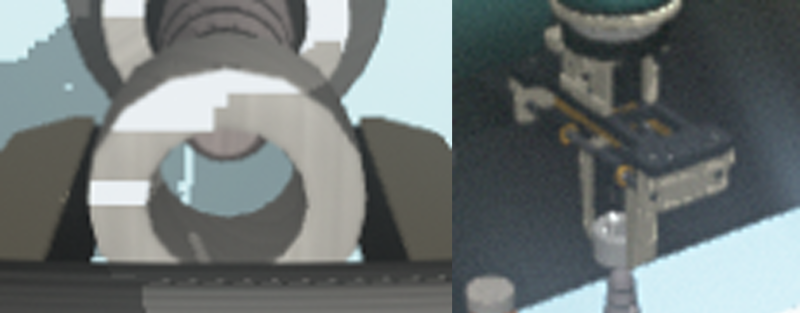

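Run:
```python
from h import *
o=robot.get_obs()
for y in(.0435,.0455,.0475):
  m=[proj("wrist",(.4942,y+r*-1,.121-z),o)[1] for r,z in((.004,0.),(.0055,.0005),(.0065,.0015),(.0078,.003),(.00975,.005))]
  print(y,np.round(m,1))
w=cv2.imread("pics/w6.png");cv2.imwrite("pics/w6c.png",cv2.resize(w[190:255,215:295],None,fx=9,fy=9,interpolation=2))
```

```text
0.0435 [223.7 225.5 226.4 227.3 228.9]
0.0455 [220.9 222.7 223.6 224.6 226.2]
0.0475 [218.1 219.9 220.8 221.8 223.5]
```

View pics/w6c.png

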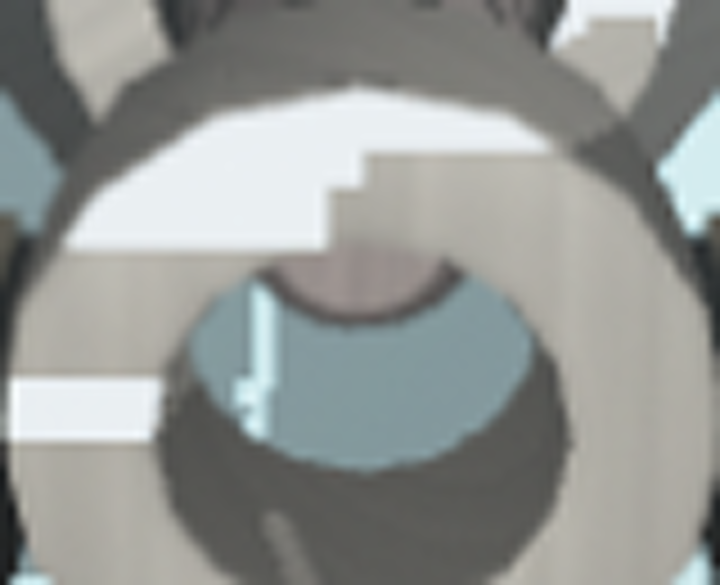

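Seen through the bore, the tip is centred to within about 0.5 mm. I'm descending now.

>>> carry_out --moves '[[[0,0,0.015,0,0,0,-1],[0,0,0.03,0,0,0,-1],[0,0,0.045,0,0,0,-1],[0,0,0.056,0,0,0,-1],[0,0,0.064,0,0,0,-1],[0,0,0.064,0,0,0,-1],[0,0,0.064,0,0,0,-1]]]'

```text
time: 6.75
eef_pos: [0.4935, 0.0462, 0.1905]
ee_rot: [3.142, -0.0, -0.0]
contact_force: [0.4, -0.4, -0.8]
grip_width: 0.456
```

Run:
```python
from h import *
o=robot.get_obs();print(o["eef_pos"],o["ee_rot"],o["grip_width"]*93,o["contact_force"])
w=imaging.camera("wrist");cv2.imwrite("pics/w7.png",w);cv2.imwrite("pics/w7c.png",cv2.resize(w[180:270,190:320],None,fx=5,fy=5,interpolation=2))
```

```text
[0.49353178 0.04623101 0.19054891] [ 3.14151064e+00 -8.02223916e-05 -1.29156271e-04] 42.37358969045767 [ 0.4023509  -0.39936585 -0.83559289]
```

View pics/w7c.png

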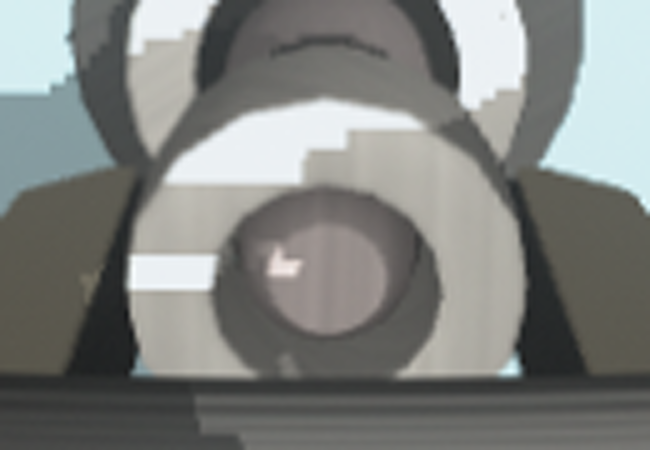

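>>> carry_out --moves '[[[0,0,0.004,0,0,0,-1],[0,0,0.008,0,0,0,-1],[0,0,0.008,0,0,0,-1]]]'

```text
time: 7.1
eef_pos: [0.4936, 0.0461, 0.1865]
ee_rot: [3.141, -0.0, 0.001]
contact_force: [0.1, -4.6, 2.7]
grip_width: 0.453
```

>>> carry_out --moves '[[[0,0,0.003,0,0,0,-1],[0,0,0.006,0,0,0,-1],[0,0,0.006,0,0,0,-1]]]'

```text
time: 7.4
eef_pos: [0.4937, 0.046, 0.1836]
ee_rot: [3.141, -0.0, 0.001]
contact_force: [0.4, -5.4, 4.7]
grip_width: 0.454
```

>>> carry_out --moves '[[[0,0,0.003,0,0,0,-1],[0,0,0.006,0,0,0,-1],[0,0,0.006,0,0,0,-1]]]'

```text
time: 7.7
eef_pos: [0.4937, 0.0459, 0.1808]
ee_rot: [3.141, -0.0, 0.001]
contact_force: [-0.4, -7.8, 5.7]
grip_width: 0.458
```

Side force is −7.8 N along y, so the collar sits slightly too far to +y. I'm shifting it −y by about 0.8 mm before pressing further.

>>> carry_out --moves '[[[0,0.0016,0,0,0,0,-1],[0,0.0016,0,0,0,0,-1]]]'

```text
time: 7.9
eef_pos: [0.4937, 0.0454, 0.1808]
ee_rot: [-3.141, 0.0, -0.001]
contact_force: [1.2, -3.1, 5.8]
grip_width: 0.458
```

Run:
```python
from h import *
o=robot.get_obs();print(o["eef_pos"],o["ee_rot"],o["grip_width"]*93,o["contact_force"],o["ft_torque"])
w=imaging.camera("wrist");cv2.imwrite("pics/w8.png",w);cv2.imwrite("pics/w8c.png",cv2.resize(w[180:270,190:320],None,fx=5,fy=5,interpolation=2))
o=robot.get_obs();print(o["contact_force"])
```

```text
[0.4936763  0.04541068 0.18083191] [-3.14148597e+00  2.37399463e-04 -1.00380376e-03] 42.60885795259002 [ 1.19824816 -3.11505842  5.84833654] [-0.69172532 -0.07485507  0.02129826]
[ 0.09878733 -4.4862095   4.98386104]
```

View pics/w8c.png

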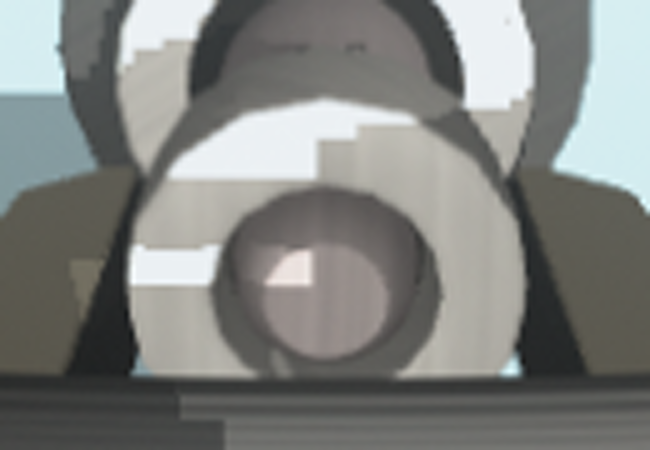

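>>> carry_out --moves '[[[0,0.0012,0,0,0,0,-1],[0,0.0012,0,0,0,0,-1]]]'

```text
time: 8.15
eef_pos: [0.4937, 0.0451, 0.1807]
ee_rot: [-3.141, -0.0, -0.001]
contact_force: [1.1, 1.6, 5.0]
grip_width: 0.453
```

>>> carry_out --moves '[[[0,0.0008,0.002,0,0,0,-1],[0,0.0008,0.002,0,0,0,-1]]]'

```text
time: 8.35
eef_pos: [0.4937, 0.045, 0.1797]
ee_rot: [-3.14, -0.0, -0.001]
contact_force: [1.3, 3.2, 5.8]
grip_width: 0.456
```

>>> carry_out --moves '[[[-0.0002,-0.0011,0.002,0,0,0,-1],[-0.0002,-0.0011,0.004,0,0,0,-1],[-0.0002,-0.0011,0.004,0,0,0,-1]]]'

```text
time: 8.65
eef_pos: [0.4937, 0.0452, 0.1779]
ee_rot: [-3.141, -0.0, -0.001]
contact_force: [0.3, -0.5, 8.0]
grip_width: 0.452
```

>>> carry_out --moves '[[[0,0,0.002,0,0,0,-1],[0,0,0.004,0,0,0,-1],[0,0,0.004,0,0,0,-1]]]'

```text
time: 8.95
eef_pos: [0.4937, 0.0452, 0.1761]
ee_rot: [-3.141, -0.0, -0.002]
contact_force: [-0.8, 0.2, 10.7]
grip_width: 0.459
```

Run:
```python
from h import *
o=robot.get_obs();print(o["eef_pos"],o["ee_rot"],o["grip_width"]*93,o["contact_force"],o["ft_torque"])
w=imaging.camera("wrist");cv2.imwrite("pics/w9.png",w);s=imaging.camera("scene");cv2.imwrite("pics/s9.png",s)
A=cv2.resize(w[180:270,190:320],(520,360),interpolation=2);B=cv2.resize(s[140:220,210:280],(315,360),interpolation=2)
cv2.imwrite("pics/c9.png",cv2.resize(np.hstack([A,B]),(800,345)))
```

```text
[0.49366719 0.04523033 0.17607619] [-3.14104894e+00 -1.60180987e-04 -1.58719662e-03] 42.6683121714516 [-0.81126183  0.15902391 10.71401575] [-0.08888752  0.01798751  0.01356727]
```

View pics/c9.png

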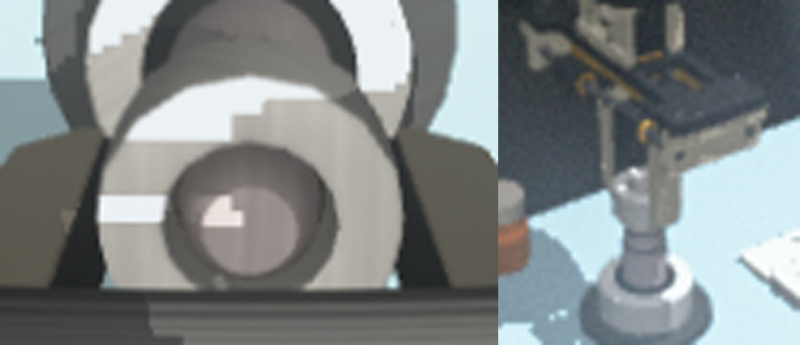

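>>> carry_out --moves '[[[0,0,0.002,0,0,0,-1],[0,0,0.004,0,0,0,-1],[0,0,0.004,0,0,0,-1],[0,0,0.004,0,0,0,-1]]]'

```text
time: 9.45
eef_pos: [0.4937, 0.0452, 0.1743]
ee_rot: [-3.141, -0.0, -0.002]
contact_force: [-1.6, -0.4, 12.9]
grip_width: 0.459
```

Run:
```python
from h import *
o=robot.get_obs();print(o["eef_pos"],o["contact_force"],o["ft_torque"])
w=imaging.camera("wrist");cv2.imwrite("pics/w10.png",w);cv2.imwrite("pics/w10c.png",cv2.resize(w[180:270,190:320],None,fx=6,fy=6,interpolation=2))
o=robot.get_obs();print(o["eef_pos"],o["contact_force"])
def tipc(z,h=.0065):
    return [np.round((proj("wrist",(.4940+dx,.0452+dy,z),o)+.5-[190,180])*6,0).tolist() for dx,dy in((h,0),(-h,0),(0,h),(0,-h))]
for sink in(.006,.008,.010):print(sink,tipc(.121-sink))
```

```text
[0.49369472 0.04521802 0.17432138] [-1.6324798  -0.39784917 12.89437809] [-0.0690047   0.19085511  0.08139543]
[0.49367759 0.04521283 0.17435557] [-1.97440579 -0.09158413 11.79318627]
0.006 [[465.0, 374.0], [316.0, 374.0], [391.0, 306.0], [390.0, 441.0]]
0.008 [[464.0, 365.0], [317.0, 365.0], [391.0, 297.0], [390.0, 431.0]]
0.01 [[463.0, 356.0], [318.0, 356.0], [391.0, 289.0], [390.0, 421.0]]
```

View pics/w10c.png

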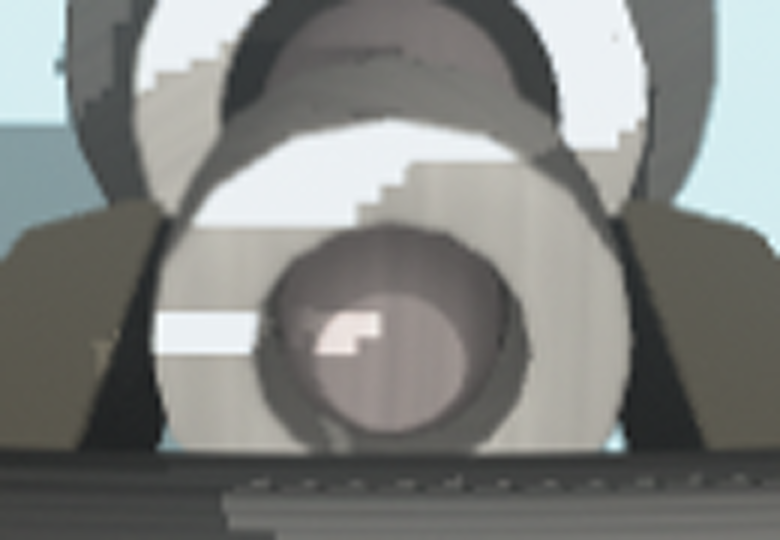

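The tip disc in the wrist view matches a sink of about 8 mm and the force reads 12–13 N, so it's at half stroke. I'll ease up while the spring still pushes, then release.

>>> carry_out --moves '[[[0,0,0,0,0,0,-1],[0,0,-0.004,0,0,0,-1],[0,0,-0.008,0,0,0,-1],[0,0,-0.011,0,0,0,-1],[0,0,-0.011,0,0,0,-1]]]'

```text
time: 10.0
eef_pos: [0.4936, 0.0452, 0.1795]
ee_rot: [-3.141, -0.0, -0.001]
contact_force: [1.1, 0.9, 5.3]
grip_width: 0.459
```

>>> carry_out --moves '[[[0,0,0,0,0,0,0.6],[0,0,0,0,0,0,0.6],[0,0,0,0,0,0,0.6],[0,0,0,0,0,0,0.6],[0,0,-0.04,0,0,0,0.6],[0,0,-0.12,0,0,0,0.6],[0,0,-0.2,0,0,0,0.6],[0,0,-0.24,0,0,0,0.6]]]'

```text
time: 10.8
eef_pos: [0.4937, 0.0451, 0.3025]
ee_rot: [-3.141, -0.0, -0.005]
contact_force: [0.2, 0.6, -1.1]
grip_width: 0.802
```

Run:
```python
from h import *
o=robot.get_obs();print(o["eef_pos"],o["contact_force"],o["grip_width"])
w=imaging.camera("wrist");cv2.imwrite("pics/w11.png",w);s=imaging.camera("scene");cv2.imwrite("pics/s11.png",s)
A=cv2.resize(w,(400,300));B=cv2.resize(s[150:220,215:275],(400,467),interpolation=2)
C=np.zeros((467,800,3),np.uint8);C[:300,:400]=A;C[:,400:]=B
cv2.imwrite("pics/c11.png",C)
```

```text
[0.49369171 0.04505873 0.30245516] [ 0.17605954  0.6379373  -1.08341333] 0.802244680345498
```

View pics/c11.png

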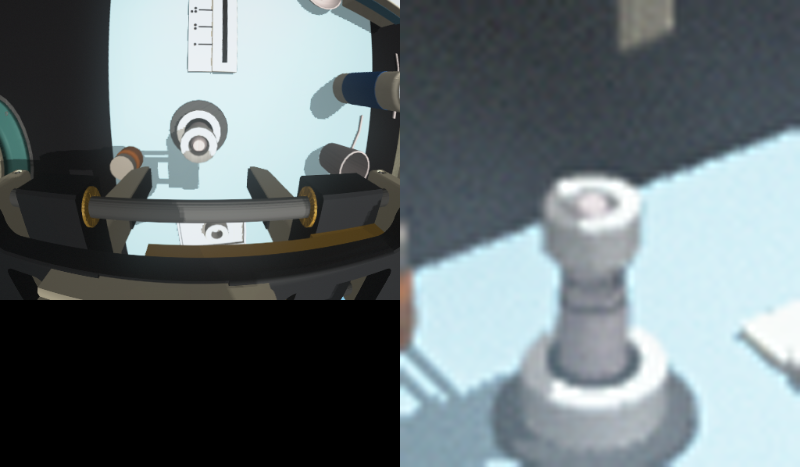

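Run:
```python
from h import *
s=cv2.imread("pics/s11.png");s0=cv2.imread("pics/s4.png")
f=10
def crop(im):return cv2.resize(im[155:215,225:265],None,fx=f,fy=f,interpolation=2)
cv2.imwrite("pics/c12.png",np.hstack([crop(s0),crop(s)]))
for d,r in((0,.005),(12,.0105),(24,.012),(36,.0135),(48,.015)):
  c=np.array([.494,.0452,.121-d/1000.]);cam=np.array(imaging.calibration("scene")["pose"])[:3,3]
  v=(cam-c)*[1,1,0];v/=np.linalg.norm(v)
  print(d,((proj("scene",c+v*r)+.5-[225,155])*f).round())
```

```text
0 [182. 266.]
12 [182. 311.]
24 [183. 348.]
36 [183. 384.]
48 [184. 421.]
```

View pics/c12.png

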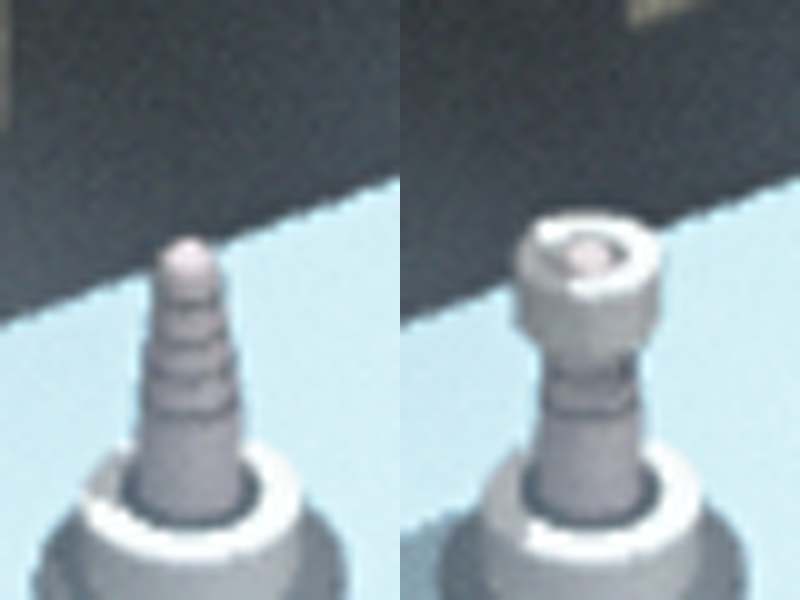

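Run:
```python
from h import *
for d in(12,20,24,28,36):
  c=np.array([.494,.0452,.121-d/1000.]);cam=np.array(imaging.calibration("scene")["pose"])[:3,3]
  v=(cam-c)*[1,1,0];v/=np.linalg.norm(v)
  print(d,((proj("scene",c+v*.022)+.5-[225,155])*10).round(), "toprear",((proj("scene",c-v*.022+[0,0,.024])+.5-[225,155])*10).round())
# rider region
s=imaging.camera("top");cv2.imwrite("pics/t12.png",s)
cv2.imwrite("pics/t12c.png",cv2.resize(s[200:250,140:230],None,fx=8,fy=8,interpolation=2))
cv2.imwrite("pics/s11r.png",cv2.resize(cv2.imread("pics/s11.png")[165:220,255:335],None,fx=9,fy=9,interpolation=2))
```

```text
12 [183. 333.] toprear [180. 182.]
20 [183. 356.] toprear [181. 205.]
24 [183. 367.] toprear [181. 216.]
28 [183. 378.] toprear [181. 228.]
36 [184. 401.] toprear [181. 250.]
```

View pics/t12c.png

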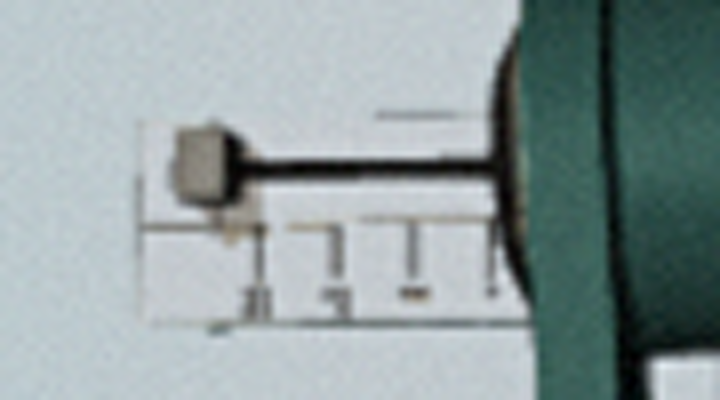

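View pics/s11r.png

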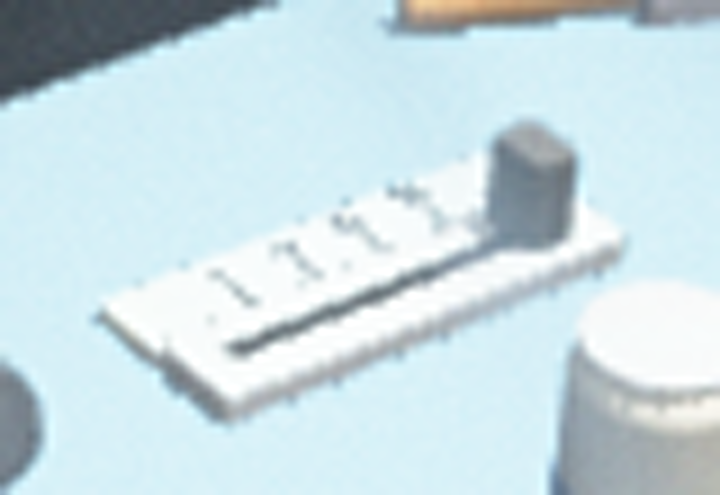

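The rim sits at line 2. Lines 3 and 4 are visible below the collar, and its lower front rim is at row ~362, where line 2 predicts 367 (333 for line 1, 401 for line 3). Next is the rider.

Run:
```python
from h import *
print(rel((.537,.22,.27),np.pi/2))
```

```text
[0.0867, -0.3499, 0.0598, 0.0008, -0.001, -1.0]
```

>>> carry_out --moves '[[[0.02,-0.1,0,0,0,-0.1,0.0],[0.05,-0.2,0,0,0,-0.2,0.0],[0.086,-0.3,0,0,0,-0.3,0.0],[0.086,-0.35,0.03,0,0,-0.4,0.0],[0.086,-0.35,0.06,0,0,-0.5,0.0],[0.086,-0.35,0.06,0,0,-0.6,0.0],[0.086,-0.35,0.06,0,0,-0.7,0.0],[0.086,-0.35,0.06,0,0,-0.8,0.0]]]'

```text
time: 11.75
eef_pos: [0.536, 0.22, 0.2667]
ee_rot: [-2.587, -1.782, 0.004]
contact_force: [-0.7, 0.5, -0.3]
grip_width: 0.501
```

>>> carry_out --moves '[[[0,0,0,0,0,-0.1,0.0],[0,0,0,0,0,-0.2,0.0],[0,0,0,0,0,-0.2,0.0],[0,0,0,0,0,-0.2,0.0]]]'

```text
time: 12.15
eef_pos: [0.5362, 0.2199, 0.2677]
ee_rot: [-2.287, -2.153, 0.002]
contact_force: [-0.1, -0.5, -0.4]
grip_width: 0.502
```

Run:
```python
from h import *
o=robot.get_obs();print(o["eef_pos"],o["ee_rot"],o["grip_width"],o["joints"])
w=imaging.camera("wrist");cv2.imwrite("pics/w13.png",w)
cv2.imwrite("pics/w13b.png",cv2.resize(w,(800,600),interpolation=2))
```

```text
[0.53616417 0.21993824 0.26774175] [-2.28695917 -2.15291637  0.00234439] 0.5022035521246246 [ 3.45242221e-01 -7.96596993e-02  1.69646599e+00  4.26444231e-05
  1.52643258e+00 -1.16519303e+00]
```

View pics/w13b.png

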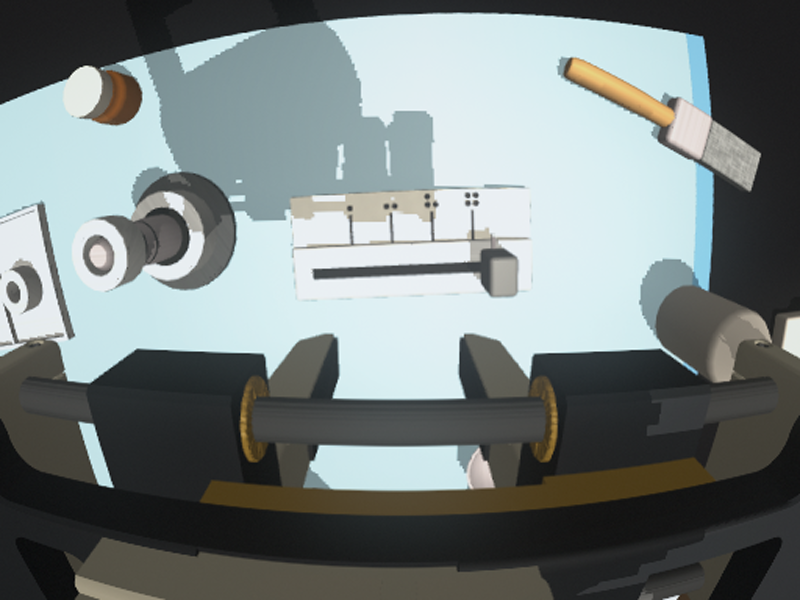

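Run:
```python
from h import *
o=robot.get_obs();w=cv2.imread("pics/w13.png")
cv2.imwrite("pics/w13c.png",cv2.resize(w[115:195,180:345],(800,388),interpolation=2))
```

```text
(no output)
```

View pics/w13c.png

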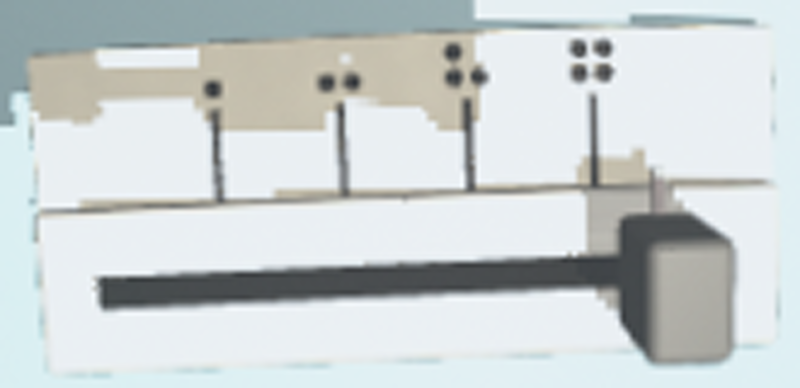

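Run:
```python
from h import *
o=robot.get_obs();k=800/165
px=lambda u,v:(180+(u+.5)/k-.5,115+(v+.5)/k-.5)
for z in(.004,.012):
  L=[atz("wrist",px(*p),z,o) for p in((221,200),(345,193),(470,188),(596,183))]
  T=[atz("wrist",px(*p),z,o) for p in((214,112),(340,105),(467,97),(592,95))]
  print(z,np.round(L,4)[:,:2].tolist(),np.diff(np.array(L)[:,1]),np.round(T,4)[:,:2].tolist(),"ptr",atz("wrist",px(655,175),z,o))
R_=[atz("wrist",px(*p),.0545,o) for p in((650,240),(732,240),(732,362),(650,362))]
print("rider top",np.round(R_,4).tolist(),np.mean(R_,0))
print("slot",[atz("wrist",px(*p),.0145,o).round(4).tolist() for p in((100,292),(618,270))])
```

```text
0.004 [[0.5158, 0.1844], [0.5161, 0.2146], [0.5166, 0.245], [0.5169, 0.2759]] [0.03024809 0.03034959 0.03094361] [[0.4943, 0.1843], [0.4946, 0.2147], [0.4944, 0.2453], [0.4953, 0.2757]] ptr [0.51560836 0.29068916 0.004     ]
0.012 [[0.5148, 0.1852], [0.515, 0.2148], [0.5155, 0.2445], [0.5159, 0.2747]] [0.029551   0.02965015 0.03023048] [[0.4937, 0.1852], [0.4941, 0.2149], [0.4939, 0.2448], [0.4948, 0.2745]] ptr [0.51457373 0.2891248  0.012     ]
rider top [[0.5229, 0.2794, 0.0545], [0.5237, 0.2973, 0.0545], [0.5505, 0.2972, 0.0545], [0.5494, 0.2789, 0.0545]] [0.53662887 0.28822663 0.0545    ]
slot [[0.5347, 0.1544, 0.0145], [0.5368, 0.279, 0.0145]]
```

Run:
```python
from h import *
print(rel((.5368,.288,.14),np.pi/2-.015))
```

```text
[0.1361, -0.0069, 0.256, -0.0007, 0.0003, -0.0291]
```

>>> carry_out --moves '[[[0.1,-0.007,0,0,0,-0.029,0.0],[0.136,-0.007,0.06,0,0,-0.029,0.0],[0.136,-0.007,0.15,0,0,-0.029,0.0],[0.136,-0.007,0.22,0,0,-0.029,0.0],[0.136,-0.007,0.256,0,0,-0.029,0.0],[0.136,-0.007,0.256,0,0,-0.029,0.0],[0.136,-0.007,0.256,0,0,-0.029,0.0]]]' --force 15

```text
time: 12.9
eef_pos: [0.5369, 0.2882, 0.1415]
ee_rot: [-2.236, -2.207, -0.0]
contact_force: [-0.2, -0.7, 0.9]
grip_width: 0.499
```

Run:
```python
from h import *
o=robot.get_obs();print(o["eef_pos"],o["ee_rot"],o["contact_force"])
w=imaging.camera("wrist");cv2.imwrite("pics/w14.png",w)
t=o["eef_pos"]
for dx,dy in((.014,.01),(.014,-.01),(-.014,.01),(-.014,-.01)):print(proj("wrist",t*[1,1,0]+[dx,dy,.0545],o).round(1))
print(rel((.5368,.288,.11),np.pi/2-.015))
```

```text
[0.53692992 0.28815224 0.1415209 ] [-2.23576323e+00 -2.20701287e+00 -4.93950869e-05] [-0.24158683 -0.65293739  0.92721527]
[273.2 245.3]
[241.4 245.6]
[273.5 202.7]
[240.1 203.1]
[-0.0006, -0.0009, 0.0647, 0.0008, -0.0004, 0.0016]
```

View pics/w14.png

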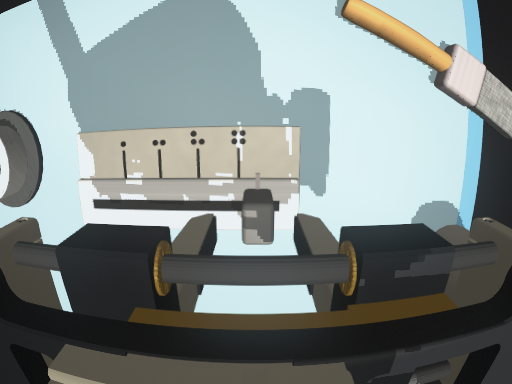

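>>> carry_out --moves '[[[0,0,0.03,0,0,0,0.0],[0,0,0.05,0,0,0,0.0],[0,0,0.062,0,0,0,0.0],[0,0,0.062,0,0,0,-1],[0,0,0.062,0,0,0,-1],[0,0,0.062,0,0,0,-1],[0,0,0.062,0,0,0,-1],[0,0,0.062,0,0,0,-1]]]'

```text
time: 13.75
eef_pos: [0.5369, 0.2882, 0.1104]
ee_rot: [2.234, 2.209, 0.001]
contact_force: [-0.5, 0.9, 2.6]
grip_width: 0.215
```

Run:
```python
from h import *
o=robot.get_obs();print(o["eef_pos"],o["ee_rot"],o["contact_force"],o["grip_width"]*93)
w=imaging.camera("wrist");cv2.imwrite("pics/w15.png",w)
print(rel((.5355,o["eef_pos"][1]-.0735,o["eef_pos"][2]),np.pi/2-.015))
```

```text
[0.53692667 0.28824224 0.11044095] [2.23368258e+00 2.20897468e+00 1.14849307e-03] [-0.52378158  0.94808546  2.56040337] 20.00197871790799
[-0.1471, -0.0012, -0.0, 0.0004, -0.0003, 0.0025]
```

View pics/w15.png

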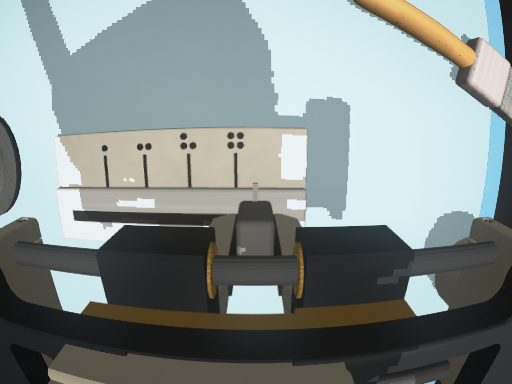

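>>> carry_out --moves '[[[-0.03,0,0,0,0,0,-1],[-0.06,0,0,0,0,0,-1],[-0.09,0,0,0,0,0,-1],[-0.12,0,0,0,0,0,-1],[-0.138,0,0,0,0,0,-1],[-0.145,0,0,0,0,0,-1],[-0.145,0,0,0,0,0,-1],[-0.145,0,0,0,0,0,-1]]]'

```text
time: 14.6
eef_pos: [0.5359, 0.2143, 0.1104]
ee_rot: [2.234, 2.208, -0.0]
contact_force: [-2.5, -0.9, 7.2]
grip_width: 0.214
```

Run:
```python
from h import *
o=robot.get_obs();print(o["eef_pos"],o["ee_rot"],o["contact_force"],o["grip_width"]*93)
w=imaging.camera("wrist");cv2.imwrite("pics/w16.png",w)
cv2.imwrite("pics/w16c.png",cv2.resize(w[120:220,180:330],None,fx=5,fy=5,interpolation=2))
```

```text
[0.53593302 0.21432095 0.11044564] [ 2.23436601e+00  2.20793732e+00 -4.22831099e-04] [-2.46443132 -0.93232938  7.24910367] 19.865577552027986
```

View pics/w16c.png

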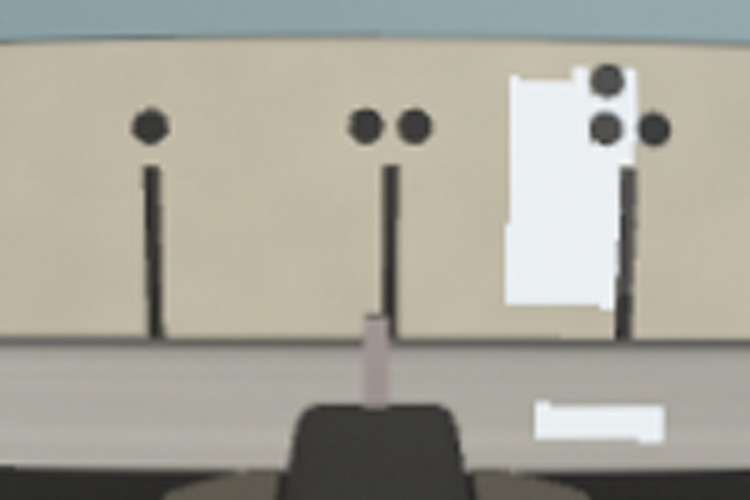

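>>> carry_out --moves '[[[0.0034,0,0,0,0,0,-1],[0.0034,0,0,0,0,0,-1],[0.0034,0,0,0,0,0,-1]]]'

```text
time: 14.95
eef_pos: [0.536, 0.2163, 0.1104]
ee_rot: [2.234, 2.208, -0.0]
contact_force: [-1.9, 0.2, 5.9]
grip_width: 0.215
```

Run:
```python
from h import *
o=robot.get_obs();print(o["eef_pos"],o["ee_rot"],o["contact_force"],o["grip_width"]*93)
w=imaging.camera("wrist");cv2.imwrite("pics/w17.png",w)
cv2.imwrite("pics/w17c.png",cv2.resize(w[120:220,180:330],None,fx=5,fy=5,interpolation=2))
```

```text
[0.53596642 0.21629644 0.11043964] [ 2.23409625e+00  2.20837565e+00 -1.29405159e-04] [-1.90310947  0.15048076  5.88325447] 19.996801749639037
```

View pics/w17c.png

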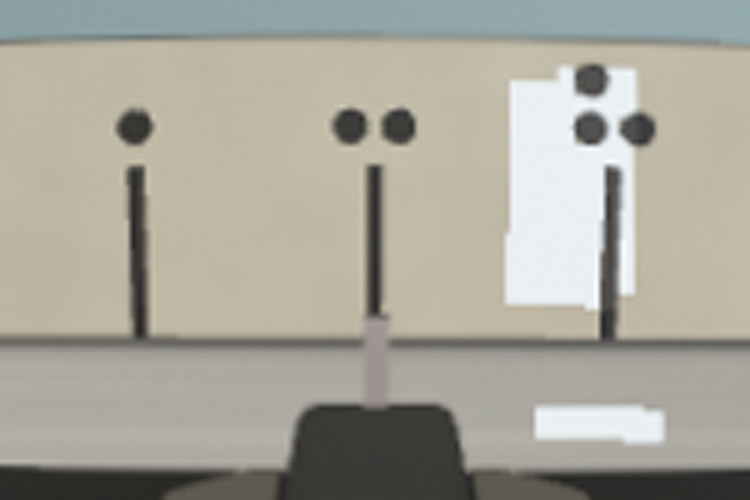

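The pointer tip (376,318) now lines up with the two-dot line. I'm releasing the rider, lifting and checking.

>>> carry_out --moves '[[[0,0,0,0,0,0,-0.3],[0,0,0,0,0,0,-0.1],[0,0,0,0,0,0,-0.1],[0,0,-0.04,0,0,0,-0.1],[0,0,-0.14,0,0,0,-0.1],[0,0,-0.22,0,0,0,-0.1],[0,0,-0.28,0,0,0,-0.1],[0,0,-0.28,0,0,0,-0.1]]]'

```text
time: 15.8
eef_pos: [0.5369, 0.2175, 0.2548]
ee_rot: [2.232, 2.207, 0.009]
contact_force: [-0.3, -0.5, 0.5]
grip_width: 0.452
```

Run:
```python
from h import *
for i in range(4):imaging.camera("wrist")
o=robot.get_obs();print(o["eef_pos"],o["contact_force"],o["time"])
w=imaging.camera("wrist");cv2.imwrite("pics/w18.png",w);s=imaging.camera("scene");cv2.imwrite("pics/s18.png",s)
A=cv2.resize(w[100:200,190:320],(520,400),interpolation=2);B=cv2.resize(s[150:220,215:275],(280,327),interpolation=2)
C=np.zeros((400,800,3),np.uint8);C[:,:520]=A;C[:327,520:]=B;cv2.imwrite("pics/c18.png",C)
cv2.imwrite("pics/s18b.png",cv2.resize(s,(800,600)))
```

```text
[0.53567521 0.21712692 0.2485537 ] [-0.1506353  -0.52640353  0.30563025] 16.0
```

View pics/c18.png

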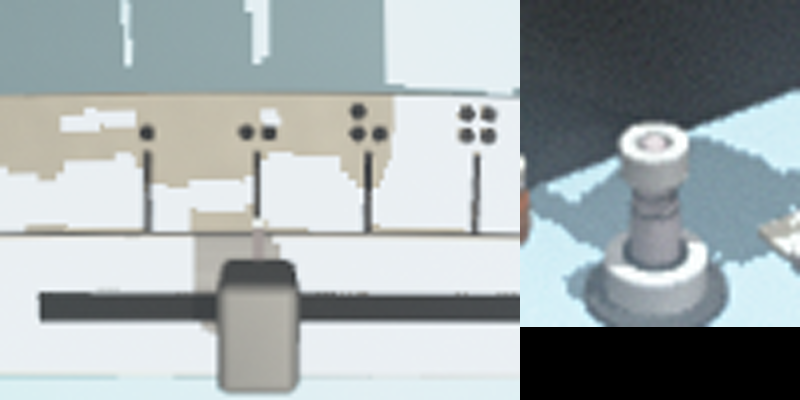

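View pics/s18b.png

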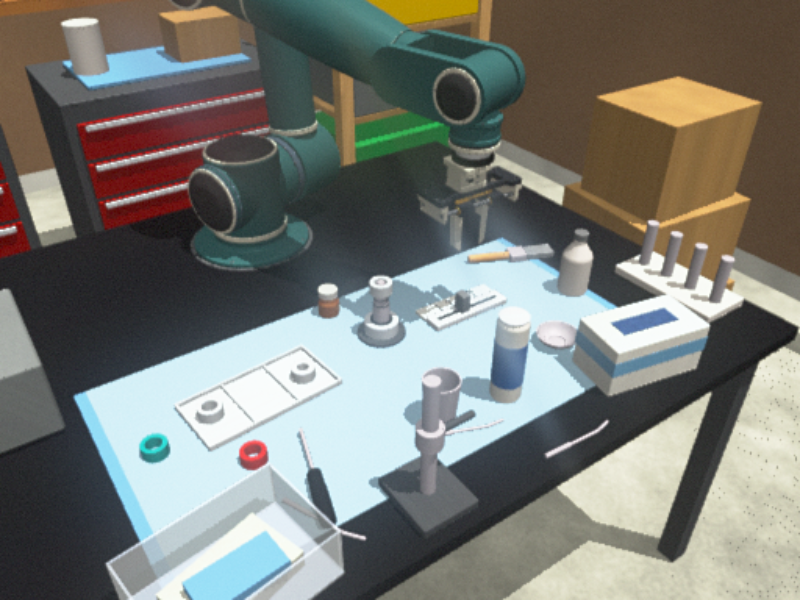

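```bash
python3 -c "
from h import *
print(workorder.sign_off())"
```

```text
the job is handed in; nothing more can be done
None
```

The job is done and handed in at about 16 s of the 67 s allowed.

- **Collar:** I took it from the middle bay (bore measured about 24.6 mm, so the 24 mm one) and slid it down the mandrel. Side forces peaked at about 8 N on first contact, before I re-centred it. They read under 1 N through the final press down to the last step, and about 2 N (x) at half stroke.
- **Press:** The highest force I read was 12.9 N, and the wrist view put the sink at about 8 mm, so it was at half stroke and well short of bottoming. I eased up, let go, and the collar stayed seated level.
- **Line:** The lower rim stopped at line 2. Lines 3 and 4 show below it, the rim sits where line 2 predicts in the scene picture, and the contact depth worked out at roughly 25 mm below the tip.
- **Rider:** I slid it to the two-dot line and let go. After I backed off, the wrist view shows the pointer on that line.
- **Everything else:** The other two collars, the look-alikes and the rest of the bench look unmoved in the last scene picture. The gripper was clear of everything at hand-in.

Two readings disagreed. From the arm's position I expected the two-dot line about 1.5 mm from where the pointer showed it, so I went by the pointer. The upward force while sliding the rider was about 6–7 N, which I can't fully explain.

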